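# Emergency-stop check and key start of a pump test console

### The job

Do the start-up check on the pump test console: with the key left at off, push the red mushroom stop button down until it latches, let go of it so that you see it stay down by itself, then twist its head clockwise until it springs back out. Then turn the key clockwise through run and on against its spring to start, hold it there for about a second, and let it go so that it springs back and stays at run. Push the button firmly but not roughly, and leave the things lying about where they are.

Things in the scene. Friction and masses are not known exactly. Their poses are not given: they have to be found in the camera images.
- console: Grey sheet-metal desk console fixed to the table, 178 (depth) x 240 (width) x 116 mm high. Origin: centre of its underside. x to its back, y to its user's left, z up. Front edge 48 mm high; from there the control face rises at 28 degrees for 145 mm to a flat top 50 mm deep. Stop button and key stand half way up the face, 60 mm either side of its middle; which is left and which right varies.
- stop_unit: Fixed yellow disc, 60 mm in diameter, 3 mm thick, under the stop button. Origin: centre of its underside on the sloped face; z straight out of the face (leaning 28 degrees from vertical to the console's front), x up the slope, y level. On it a black collar, 35 mm in diameter, 6.5 mm high, and the button's 19 mm stem. Lamps and counter beside it are under 16 mm high.
- stop_top (a point): Centre of the top of the red mushroom head, moving with it; 46.5 mm above stop_unit's origin when the button stands out. z points outward along the button's axis; x points up the slope when the head is not twisted. Head 40 mm in diameter: straight ribbed side from 8 to 22 mm below this point, underside 25 mm below it.
- stop_cap: Top of the mushroom head, the part that a push bears on: red with three white curved arrows (clockwise), 32 mm across, its flat upper face 46.5 mm out along z from this origin, which lies on the axis at stop_unit's origin while the button stands out. It moves and turns with the head.
- stop_button (a joint): How far the button is pushed in, m: 0 standing out. Its spring pushes out with 6 N, plus 0.45 N per mm. The depth at which its latch drops in cannot be seen and differs from start to start, 4.3 to 11.3 mm; a rigid end stop follows 1.5 mm deeper. Let go, it stays at the latch depth. Push slowly until the force rises to about 16 N, at the end stop. More than 35 N on its top is rough and fails.
- stop_head (a joint): Twist of the mushroom head, rad: 0 at rest, positive clockwise as seen looking at the face, end stop 0.95. A light spring turns it back (under 0.15 N m). When the button is latched down, the latch lets go at a twist of about 0.55; the button then pushes out by itself unless the grip holds it in: go outward with it (4 to 11 mm) before opening the fingers.
- key_unit: Fixed black plate, 60 x 60 x 2 mm, with a steel bezel 33 mm in diameter and 11 mm high, holding the key switch. Origin: centre of the plate's underside on the sloped face, z out of the face, x up the slope, y level. Small dots on the plate, 24 mm from the axis: white at off (up the slope), green at run, orange at start.
- key_grip (a point): Centre of the black plastic bow of the key, on its axis, 38 mm above key_unit's origin; z outward along the axis, x along the bow's width, y across its thickness, turning with the key. Bow 32 mm wide (x), 10 mm thick (y), 24 mm tall (12 mm above and below this point), on a thinner shank. At off its width lies along the slope. A white mark on its top points to the dots.
- key (a joint): Angle of the key, rad: 0 off, positive clockwise as seen looking at the face; 0.80 run, 1.40 start (rigid end stop). From off to run it turns with light friction (0.03 N m) and stays where it is left. From run to start a spring resists with 0.09 rising to 0.15 N m, and pushes the key back to run when it is let go.
- relay_box: Small grey carton 44 x 56 x 34 mm, loose on the console's flat top; a bystander.
- drain_pump: White pump with black foot, 66 x 125 x 89 mm, loose on the table left of the console; a bystander.
- tape_measure: Yellow tape measure, 36 x 128 x 60 mm, loose on the table right of the console; a bystander.
- ball_valve: Brass ball valve with red lever, 38 x 119 x 59 mm, loose on the table in front of the console; a bystander.
- pliers: Red-handled pliers, 54 x 157 x 12 mm, loose on the table in front of the console; a bystander.
- tee_25: White pipe tee, 62 x 82 x 41 mm, loose on the table right of the console; a bystander.

How it is judged:
By the outcome, as a careful person would: the job done as asked, in the order asked, and still so for the second after the job is handed in, with the robot touching nothing.
It also fails if it takes over 67 s, if anything falls off the work surface, if the arm or the gripper's body presses on something with over 40 N, if the wrist force passes 120 N, or if a joint passes its speed limit or range.

### The arm

A 6-joint arm with a two-finger parallel gripper is mounted at the origin on a cart in front of the work surface, level with it; the furniture and walls round the work are solid. World frame = base frame: x ahead of the robot, y to its left, z up, the work surface at z = 0. Lengths are in mm, angles in degrees, forces in N, time in s.
With the tool pointing down it reaches from about 300 to 850 mm from the base axis. Payload 4.2 kg.
Tool frame: the origin (TCP) lies on the centre line of the jaws, within the pads' length; the fingertips stand 14 mm ahead of it and the grasp point (between the pads) lies 5 mm behind it (env.finger_overhang is the z of the fingertips in the tool frame, in mm); z points along the fingers, y is the line along which they close (so a half turn about z gives the same grasp; the last joint's range is limited). The gripper opens to 91 mm and grips with 3 to 60 N. Pads are 32 mm wide; open, the fingers measure 118 mm over their backs; the gripper's body (76 mm by 178 mm) begins 60 mm behind the grasp point.
Start: joints at [74.485, 18.312, 89.639, -0, 72.044, -1.146], TCP at [142.704, 557.025, 227.976] pointing down, gripper open.
Joint ranges: [-177.97, 177.97], [-48.28, 115.42], [12.27, 149.76], [-77.06, 257.06], [2.81, 150.46], [-146.56, 146.56]. Speed limits (degrees/s): [147.25, 147.25, 180, 180, 180, 180].

### API

Orientations are given as [roll, pitch, yaw] about the fixed x, y, z axes, in that order (R = Rz(yaw) Ry(pitch) Rx(roll)).
In Python, from workcell import sensors, viewer, env gives the robot as it stands. The module is installed in compiled form; this text tells all that it offers.
- The arm moves only by the tool step_arm, never from a script. Its argument "plan" is one flat list of numbers, 6 for each row, row after row: the shift along the tool's x, y, z in cm, then the turn, a rotation vector about the tool's x, y, z in rad. In form: [x, y, z, wx, wy, wz, x, y, z, wx, wy, wz, ...]. A call has 1 to 5 rows; each row shifts and turns the commanded pose from where the row before left it, along the tool's axes as they then stand; what a row does not reach is not made up. A row lasts 1/12 s, in which the tool goes at most 41.7 mm and 7.16 degrees, less where a joint would pass 70% of its speed; a pose out of reach is approached as far as the arm can. A call is refused whole if a number of a shift passes 4.17 or a number of a turn 0.125, either way. A call with a gripper value outside its range is refused whole. "hand" is the finger opening in cm, from 0 to 9.12, set as the call begins (left out, the last holds). The fingers move at their own pace and stop on an object; "newtons" is the grip in N (left out, the last holds). Time passes only in rows, so rows that do not move let the fingers close. It gives the time, the measured TCP pose, the force, the opening and the grip force at its end, in the units of the state.
- sensors.state(): the state, without advancing time (a new reading comes with each control period).
- viewer.grab_frame(name): name is "scene" or "top"; returns a dict with "img" (480x640x3 uint8, red, green, blue), "fx", "fy", "cx", "cy" (pixels), "position" and "attitude" of the camera in the world. Camera axes: x right, y down, z forward; pixel columns grow to the right and rows downward; lengths in mm; the calibration is good to about 2 mm. A picture is of the moment at which its call begins. There is no depth.
- env.job_done(): hands the job in; it is judged then, once.
Trained networks look in a picture, given as the dict that the camera call returned (one of the last four; its "shot" number tells which), for a name from the list of things; names that differ only in an ending like _2 or _b are one class to them, and where a whole thing is asked for, a point or a joint stands for the part that bears it (a point fixed in the world has none). Each returns a list of dicts, best first, with "score" (0 to 1); they miss things now and then, are a little off and sometimes report something else, mostly with a low value. They report only what shows in the picture. A call takes as long as a camera call.
- viewer.boxes_of(name, picture): "location" ([column, row] in pixels, amid what is visible of it).
- viewer.pinpoint(name, picture): "location" ([column, row] in pixels: a listed point, or the origin of a listed thing).
The state is a dict: "time_s": time; "qpos": joint angles; "qvel": joint speeds; "effort": joint torques, N m; "ee_pos": TCP position; "ee_rot": TCP orientation; "force": force on the tool from outside, world axes, zero at the start; "torque": the same for the moment, N m; "gripper_width": finger opening in mm; "gripper_force": force on a finger pad.
Only numpy, scipy, OpenCV 4.12 (cv2) and the standard library are available. Lean on these libraries where they do the work, as an engineer would, in place of code of your own. Each camera call takes 0.05 s, during which the arm holds its last target. There are 200 camera calls.

## Working session

There is one attempt and no reset: what is moved stays moved. The work goes in short steps, Python scripts to look and compute and a tool call to move; the robot and the scene stay as the last step left them, time stands still between calls to the robot, and variables do not carry over. Pictures are saved under pics/ and viewed, at most 10 in all, crops included, and the job is handed in when it is done.

Besides the shell and the picture viewer there is one more tool, called after ">>>" as name(argument=value, ...) on one line, values as JSON. step_arm: Moves the arm, as the interface text tells. Its arguments: {"type":"object","properties":{"plan":{"type":"array","items":{"type":"number"}},"hand":{"type":"number"},"newtons":{"type":"number"}},"required":["plan"]}

```bash
mkdir -p pics; cat > h.py <<'E'
import numpy as np, cv2
from scipy.spatial.transform import Rotation as R
from workcell import sensors, viewer, env
def cam(p):
    a=np.array(p['attitude'],float)
    M=a if a.shape==(3,3) else (R.from_euler('xyz',a,degrees=True).as_matrix() if a.size==3 else R.from_quat(a).as_matrix())
    return M,np.array(p['position'],float)
def ray(p,uv):
    M,c=cam(p); d=M@np.array([(uv[0]-p['cx'])/p['fx'],(uv[1]-p['cy'])/p['fy'],1]); return c,d/np.linalg.norm(d)
def proj(p,X):
    M,c=cam(p); q=(np.array(X)-c)@M; return [p['fx']*q[0]/q[2]+p['cx'],p['fy']*q[1]/q[2]+p['cy']]
def tri(rs):
    A=sum(np.eye(3)-np.outer(d,d) for c,d in rs); b=sum((np.eye(3)-np.outer(d,d))@c for c,d in rs)
    X=np.linalg.solve(A,b); return X,[np.linalg.norm(np.cross(X-c,d)) for c,d in rs]
E
python3 - <<'E'
from h import *
P={n:viewer.grab_frame(n) for n in('scene','top')}
for n,p in P.items():
    cv2.imwrite(f'pics/{n}0.png',p['img'][:,:,::-1]); print(n,p['attitude'],p['position'],p['fx'])
for t in ['console','stop_unit','stop_top','stop_cap','key_unit','key_grip','relay_box','drain_pump','ball_valve']:
    rs=[]
    for n,p in P.items():
        r=viewer.pinpoint(t,p)
        if r: rs.append(ray(p,r[0]['location'])); print(t,n,np.round(r[0]['location'],1),round(r[0]['score'],2))
    if len(rs)==2: print('   ',*[np.round(x,1) for x in tri(rs)])
print(sensors.state())
E
```

```text
scene [-126.38932508    1.36305886  -34.23798351] [  98.74068124 -736.28214154  725.29377073] 465.13291045380544
top [-169.16945496   -0.30542244  -89.39339918] [ 278.0241528   -3.8540729 1624.1012361] 603.6105133553197
console scene [317.4 263.8] 0.87
stop_unit scene [315.5 250.2] 0.94
stop_unit top [346.  240.2] 0.92
    [553.  -62.7  90.1] [0.8 0.8]
stop_cap scene [268. 293.] 0.3
key_unit scene [300.2 222.2] 0.58
key_unit top [306.2 228.4] 0.7
    [581.1  40.6  96.7] [0.3 0.3]
key_grip scene [287.4 215.2] 0.69
key_grip top [301.6 229.3] 0.56
    [565.9  55.2 117.6] [8.8 8.8]
relay_box scene [336.2 212.2] 0.8
relay_box top [320.9 200.4] 0.63
    [654.3   1.7 116.2] [4. 4.]
drain_pump scene [290.4 226.1] 0.82
drain_pump top [264.  215.4] 0.9
    [631.  162.5  -2.8] [5.1 5.1]
ball_valve scene [267.2 293.8] 0.58
ball_valve top [335.4 286.2] 0.89
    [439.9 -36.9   1.7] [2.2 2.2]
{'time_s': 1.0, 'qpos': array([ 7.44831601e+01,  1.83129889e+01,  8.96397804e+01, -8.37544444e-05,
        7.20427486e+01, -1.14700218e+00]), 'qvel': array([ 0.10152057,  0.05615786,  0.03718162,  0.11115896, -0.05853795,
       -0.04013041]), 'effort': array([ 2.89304853e-05, -4.12374687e+01, -2.32232738e+01,  7.28697167e-02,
        3.77596566e-02, -1.25592260e-05]), 'ee_pos': array([142.7184016 , 557.02471319, 227.9597029 ]), 'ee_rot': array([1.79995520e+02, 1.69382373e-04, 1.65630188e+02]), 'force': array([0.37375257, 0.0806005 , 0.18780634]), 'torque': array([ 0.00492554, -0.02448935,  0.02427624]), 'gripper_force': 0.0, 'gripper_width': 91.51966549888195}
```

```bash
python3 - <<'E'
import cv2
a=cv2.imread('pics/scene0.png')[170:320,220:420]; b=cv2.imread('pics/top0.png')[170:320,230:430]
cv2.imwrite('pics/a.png',cv2.resize(a,(800,600),interpolation=2)); cv2.imwrite('pics/b.png',cv2.resize(b,(800,600),interpolation=2))
E
```

```text
(no output)
```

View pics/a.png

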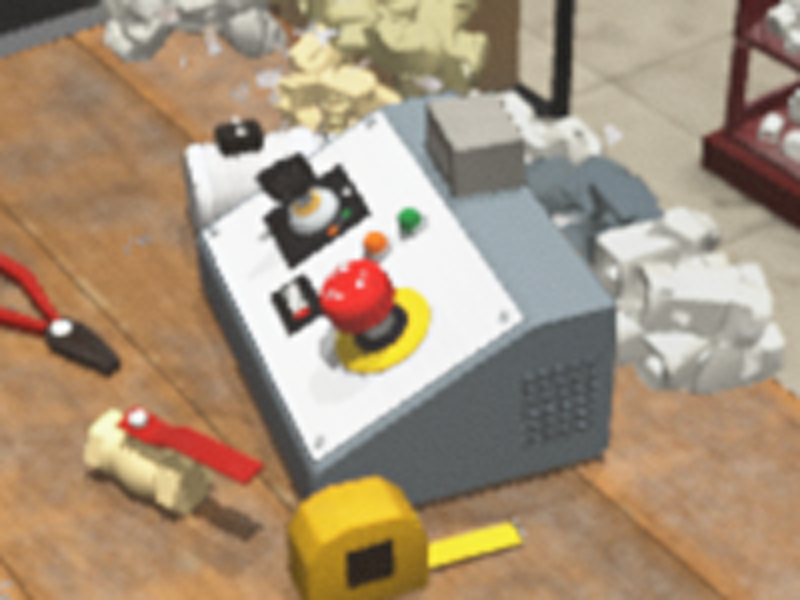

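View pics/b.png

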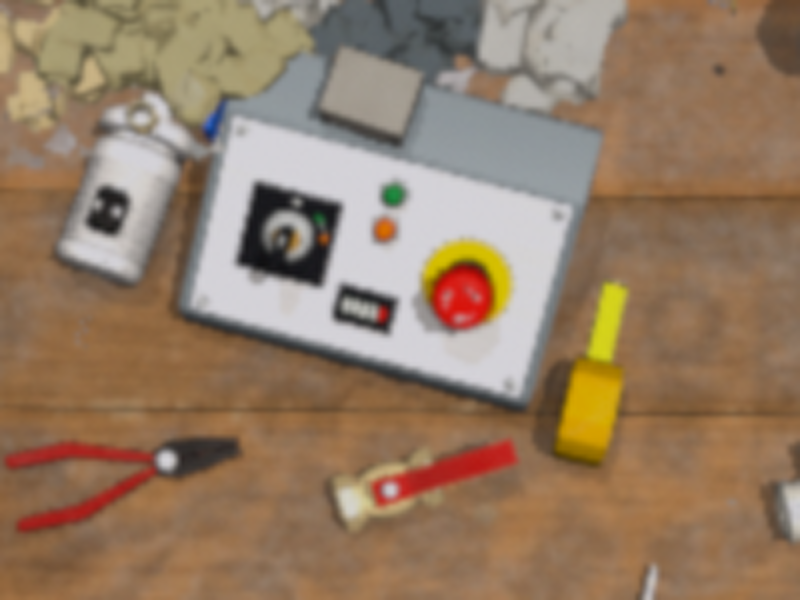

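```bash
cat >> h.py <<'E'
c28,s28=np.cos(np.radians(28)),np.sin(np.radians(28))
def T(q,X): # console pts -> world
    return R.from_euler('z',q[2]).apply(X)+[q[0],q[1],0]
def unit(side,h): # side +1 = key(left); h outward
    return np.array([-89+72.5*c28-h*s28, 60*side, 48+72.5*s28+h*c28])
E
python3 - <<'E'
from h import *
from scipy.optimize import least_squares
P={n:viewer.grab_frame(n) for n in('scene','top')}
fx=-89;rx=-89+145*c28
C={'BR':[89,-120,116.],'BRb':[89,-120,0],'RR':[rx,-120,116],'RL':[rx,120,116],'FR':[fx,-120,48],'FL':[fx,120,48],'key':unit(1,0),'keyp':unit(1,2),'stop':unit(-1,0),'cap':unit(-1,46.5),'grip':unit(1,50)}
# cap centroid by colour
for n,p in P.items():
    hsv=cv2.cvtColor(p['img'],cv2.COLOR_RGB2HSV); u0,v0=(300,220) if n=='scene' else (335,228)
    m=((hsv[...,0]<8)|(hsv[...,0]>172))&(hsv[...,1]>150)&(hsv[...,2]>90); 
    k,l,s,ce=cv2.connectedComponentsWithStats(m.astype(np.uint8)); 
    print(n,[(np.round(ce[i],1).tolist(),s[i].tolist()) for i in range(1,k) if s[i][4]>30])
def o(n,u,v): return np.array([u/4+(220 if n=='scene' else 230)-.375,v/4+170-.375])
obs=[('scene','BR',612,305),('scene','BRb',605,455),('scene','RR',525,320),('scene','FR',312,468),('scene','FL',203,232),('scene','keyp',317,216),
('top','BR',602,130),('top','FR',527,402),('top','FL',182,305),('top','keyp',291,233)]
obs=[(n,k,o(n,u,v)) for n,k,u,v in obs]+[('scene','stop',np.array([315.5,250.2])),('top','stop',np.array([346,240.2]))]
def f(q): return np.concatenate([np.array(proj(P[n],T(q,C[k])))-uv for n,k,uv in obs])
r=least_squares(f,[580,-10,-.25],loss='soft_l1')
print(r.x,np.degrees(r.x[2]))
for (n,k,uv),e in zip(obs,f(r.x).reshape(-1,2)): print(n,k,e.round(1))
for k in('key','grip','stop','cap'): print(k,T(r.x,C[k]).round(1),[np.round(proj(p,T(r.x,C[k])),1) for p in P.values()])
def draw(p,q):
    im=cv2.resize(p['img'][:,:,::-1],None,fx=4,fy=4,interpolation=2)
    for k,X in C.items():
        u=(np.array(proj(p,T(q,X)))*4+1.5).astype(int); cv2.drawMarker(im,tuple(map(int,u)),(255,0,255),0,14,2)
    return im
a=draw(P['scene'],r.x)[680:1280,880:1680]; b=draw(P['top'],r.x)[680:1280,920:1720]
cv2.imwrite('pics/ab.png',cv2.resize(np.hstack([a[:,:700],b[:,:700]]),(800,343)))
E
```

```text
scene [([436.5, 227.5], [424, 219, 26, 16, 48]), ([219.5, 243.6], [202, 232, 33, 22, 237]), ([309.4, 243.9], [300, 235, 18, 18, 212]), ([523.2, 262.7], [507, 252, 31, 22, 153]), ([268.7, 281.5], [250, 273, 36, 18, 222])]
top [([345.2, 243.6], [338, 236, 15, 16, 164]), ([249.4, 289.6], [231, 280, 38, 23, 277]), ([343.8, 286.8], [328, 280, 31, 15, 201]), ([510.8, 351.6], [504, 310, 17, 89, 805])]
[ 5.94898411e+02 -1.05256863e+01 -2.71448985e-01] -15.552881203414223
scene BR [ 2.  -0.9]
scene BRb [0.8 1.7]
scene RR [2.3 0.3]
scene FR [-0.8  1.2]
scene FL [-1.8 -0.3]
scene keyp [ 0.  -0.3]
top BR [ 0.5 -0.2]
top FR [-0.9  1.3]
top FL [-2.   0.4]
top keyp [-1.2 -0.5]
scene stop [0.1 2.4]
top stop [-0.4 -0.4]
key [586.9  54.   82. ] [array([299.3, 223.9]), array([301.3, 227.1])]
grip [564.3  60.3 126.2] [array([289.1, 210.5]), array([298.1, 232.4])]
stop [554.7 -61.6  82. ] [array([315.6, 252.6]), array([345.6, 239.8])]
cap [533.7 -55.8 123.1] [array([305.8, 239.9]), array([343.9, 245.1])]
```

View pics/ab.png

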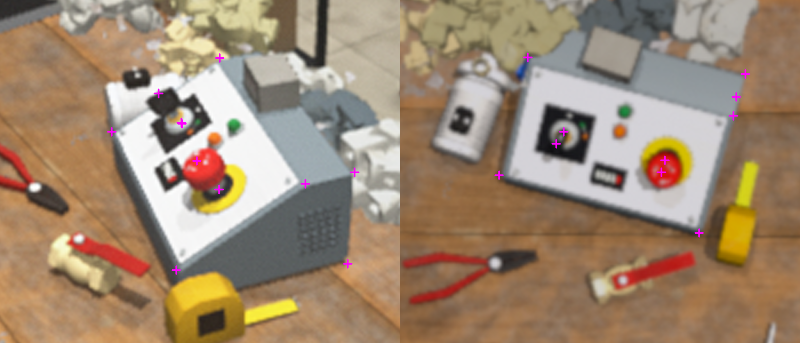

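```bash
cat >> h.py <<'E'
Q=np.array([595,-12.3,-0.268])
RT=np.column_stack([T([0,0,Q[2]],np.array([-c28,0,-s28])),T([0,0,Q[2]],np.array([0,1.,0])),T([0,0,Q[2]],np.array([s28,0,-c28]))])
def go(target,Rt=RT):
    s=sensors.state(); R0=R.from_euler('xyz',s['ee_rot'],degrees=True)
    w=(R0.inv()*R.from_matrix(Rt)).as_rotvec(); d=np.array(target)-s['ee_pos']
    print('pos',s['ee_pos'].round(1),'q',s['qpos'].round(1),'F',s['force'].round(1),'t',s['time_s'],'width',round(s['gripper_width'],1))
    print('turn rad',w.round(3),'shift cm in current tool',(R0.inv().apply(d)/10).round(2),'in target tool',(Rt.T@d/10).round(2))
E
python3 - <<'E'
from h import *
t=T(Q,unit(-1,120)); print(t); go(t)
E
```

```text
[500.69194053 -48.62357192 187.99039945]
pos [142.7 557.  228. ] q [74.5 18.3 89.6 -0.  72.  -1.1] F [-0.7  0.2  0.6] t 1.1 width 91.1
turn rad [ 0.004 -0.489  0.017] shift cm in current tool [-49.71 -49.79   4.  ] in target tool [-42.76 -48.92  27.27]
```

>>> step_arm(plan=[0,0,0,0.001,-0.122,0.004,0,0,0,0.001,-0.122,0.004,0,0,0,0.001,-0.122,0.004,0,0,0,0.001,-0.122,0.004,0,0,0,0,0,0], hand=0, newtons=20)

```text
time_s: 1.52
ee_pos: [139.2, 557.5, 225.6]
ee_rot: [-179.8, 28.1, 165.1]
force: [-0.7, -0.5, -0.4]
gripper_width: 60.6
gripper_force: 0.0
```

>>> step_arm(plan=[-2.14,-2.45,1.36,0,0,0,-2.14,-2.45,1.36,0,0,0,-2.14,-2.45,1.36,0,0,0,-2.14,-2.45,1.36,0,0,0,-2.14,-2.45,1.36,0,0,0])

```text
time_s: 1.93
ee_pos: [233.1, 403.9, 218.1]
ee_rot: [180.0, 27.9, 164.7]
force: [1.1, 0.4, -0.0]
gripper_width: 27.4
gripper_force: 0.0
```

>>> step_arm(plan=[-2.14,-2.45,1.36,0,0,0,-2.14,-2.45,1.36,0,0,0,-2.14,-2.45,1.36,0,0,0,-2.14,-2.45,1.36,0,0,0,-2.14,-2.45,1.36,0,0,0])

```text
time_s: 2.35
ee_pos: [322.5, 252.3, 208.5]
ee_rot: [179.9, 27.9, 164.6]
force: [0.8, 0.1, 0.3]
gripper_width: 0.5
gripper_force: 0.0
```

>>> step_arm(plan=[-2.14,-2.45,1.36,0,0,0,-2.14,-2.45,1.36,0,0,0,-2.14,-2.45,1.36,0,0,0,-2.14,-2.45,1.36,0,0,0,-2.14,-2.45,1.36,0,0,0])

```text
time_s: 2.77
ee_pos: [412.1, 100.5, 199.1]
ee_rot: [179.9, 28.0, 164.6]
force: [-0.0, 1.2, -0.2]
gripper_width: 0.5
gripper_force: 0.0
```

>>> step_arm(plan=[-2.14,-2.45,1.36,0,0,0,-2.14,-2.45,1.36,0,0,0,-2.14,-2.45,1.36,0,0,0,-2.14,-2.45,1.36,0,0,0,0,0,0,0,0,0])

```text
time_s: 3.18
ee_pos: [485.7, -24.6, 191.5]
ee_rot: [179.9, 28.2, 164.2]
force: [0.8, -0.2, 0.0]
gripper_width: 0.4
gripper_force: 0.0
```

Look at the tip against the button in both cameras.

```bash
cat >> h.py <<'E'
def pic(name,marks,tag):
    ims=[]
    for n in('scene','top'):
        p=viewer.grab_frame(n); im=cv2.resize(p['img'][:,:,::-1],None,fx=5,fy=5,interpolation=2)
        for X in marks:
            u=np.array(proj(p,X))*5+2; cv2.drawMarker(im,(int(u[0]),int(u[1])),(255,0,255),0,16,1)
        u=np.array(proj(p,marks[-1]))*5; x=int(u[0])-200;y=int(u[1])-300
        ims.append(im[y:y+600,x:x+400])
    cv2.imwrite(f'pics/{tag}.png',np.hstack(ims))
E
python3 - <<'E'
from h import *
go(T(Q,unit(-1,120)))
s=sensors.state(); M=R.from_euler('xyz',s['ee_rot'],degrees=True)
tip=s['ee_pos']+M.apply([0,0,14]); print(s['ee_rot'],tip)
pic('x',[tip,T(Q,unit(1,50)),T(Q,unit(-1,46.5))],'p1')
E
```

```text
pos [485.7 -24.6 191.5] q [  0.9   1.  123.5 -16.   29.3 -61.2] F [ 0.8 -0.2  0. ] t 3.1833 width 0.4
turn rad [-0.003  0.003 -0.007] shift cm in current tool [-1.68 -1.91  1.3 ] in target tool [-1.67 -1.92  1.29]
[179.94860022  28.15194658 164.17733563] [492.07086886 -26.34034205 179.16316156]
```

View pics/p1.png

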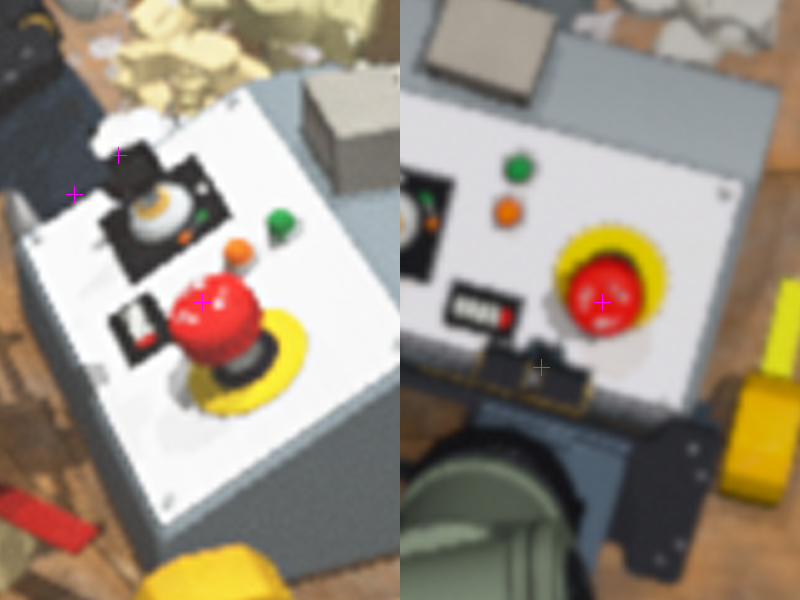

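```bash
python3 - <<'E'
from h import *
P={n:viewer.grab_frame(n) for n in('scene','top')}
for t,X in [('stop_top',unit(-1,46.5)),('stop_cap',unit(-1,0)),('stop_unit',unit(-1,0)),('key_unit',unit(1,0)),('key_grip',unit(1,38))]:
    rs=[]; print(t,'pred',T(Q,X).round(1))
    for n,p in P.items():
        r=viewer.pinpoint(t,p)
        for k in r[:2]: print('  ',n,np.round(k['location'],1),round(k['score'],2),'pred',np.round(proj(p,T(Q,X)),1))
        if r: rs.append(ray(p,r[0]['location']))
    if len(rs)==2: print('   ',*[np.round(x,1) for x in tri(rs)])
E
```

```text
stop_top pred [534.  -57.8 123.1]
stop_cap pred [555.  -63.5  82. ]
   top [322.7 201.2] 0.23 pred [346.4 239.7]
stop_unit pred [555.  -63.5  82. ]
   scene [314.9 252.4] 0.78 pred [316.2 253. ]
   top [350.2 242.1] 0.67 pred [346.4 239.7]
    [546.2 -72.7  93.9] [0.6 0.6]
key_unit pred [586.8  52.2  82. ]
   scene [303.1 220.8] 0.75 pred [299.7 224.2]
   top [302.2 225.9] 0.88 pred [302.  227.2]
    [591.7  49.9  90.4] [3.4 3.4]
key_grip pred [569.6  56.9 115.6]
   scene [291.6 217.2] 0.52 pred [292.  214.1]
   top [300.1 228.5] 0.49 pred [299.6 231.2]
    [574.1  58.  105.9] [4.7 4.7]
```

```bash
cat > fit.py <<'E'
from h import *
P={n:viewer.grab_frame(n) for n in('scene','top')}
th=np.linspace(0,2*np.pi,60)
def circ(q,side,h,r):
    L=np.array([unit(side,h)+np.array([c28,0,s28])*r*np.cos(t)+np.array([0,1,0])*r*np.sin(t) for t in th]); return T(q,L)
def moments(poly):
    h=cv2.convexHull((poly).astype(np.float32)); m=cv2.moments(h); return np.array([m['m10']/m['m00'],m['m01']/m['m00'],m['m00']])
for n,p in P.items():
    pr=lambda *a: np.array([proj(p,X) for X in circ(Q,*a)])
    print(n,'head pred',moments(np.vstack([pr(-1,21.5,18),pr(-1,24.5,20),pr(-1,38.5,20),pr(-1,46.5,16)])).round(1))
    hsv=cv2.cvtColor(p['img'],cv2.COLOR_RGB2HSV).astype(int); H,S,V=hsv[...,0],hsv[...,1],hsv[...,2]
    c=np.array(proj(p,T(Q,unit(-1,35))))
    vv,uu=np.mgrid[:480,:640]; near=np.hypot(uu-c[0],vv-c[1])<14
    red=near&((H<9)|(H>170))&(S>110)&(V>60)
    k,l,s,ce=cv2.connectedComponentsWithStats(red.astype(np.uint8)); i=1+np.argmax(s[1:,4])
    v,u=np.nonzero(l==i); pts=np.vstack([np.column_stack([u+a,v+b]) for a in(-.5,.5) for b in(-.5,.5)]); print('   obs',moments(pts).round(1),len(u))
    d=pr(-1,3,30); print('  disc pred u',d[:,0].min().round(1),d[:,0].max().round(1),'v',d[:,1].min().round(1),d[:,1].max().round(1))
    c=np.array(proj(p,T(Q,unit(-1,3)))); ye=(np.hypot(uu-c[0],vv-c[1])<20)&(H>20)&(H<35)&(S>130)
    v,u=np.nonzero(ye); print('   obs u',u.min()-.5,u.max()+.5,'v',v.min()-.5,v.max()+.5)
    # key plate corners
    k=[proj(p,T(Q,unit(1,2)+np.array([c28,0,s28])*a+np.array([0,1,0])*b)) for a in(-30,30) for b in(-30,30)]
    print('  plate pred',np.round(k,1).tolist())
    c=np.mean(k,0); b=(np.hypot(uu-c[0],vv-c[1])<22)&(V<70); v,u=np.nonzero(b); print('   dark obs',u.min(),u.max(),v.min(),v.max())
E
python3 fit.py
```

```text
scene head pred [309.3 244.2 285.3]
   obs [309.  243.8 270. ] 238
  disc pred u 303.7 327.7 v 241.5 263.3
   obs u 303.5 326.5 v 241.5 262.5
  plate pred [[292.7, 237.6], [285.6, 224.1], [313.5, 223.3], [305.5, 210.3]]
   dark obs 285 310 209 245
top head pred [345.2 243.3 210.9]
   obs [345.  243.9 200. ] 183
  disc pred u 334.7 357.8 v 228.9 251.1
   obs u 335.5 357.5 v 229.5 248.5
  plate pred [[310.2, 241.1], [288.2, 234.9], [315.7, 219.8], [293.5, 213.5]]
   dark obs 290 317 217 243
```

>>> step_arm(plan=[-0.85,-0.95,0.65,0,0,-0.004,-0.85,-0.95,0.65,0,0,-0.003,0,0,0,0,0,0,0,0,0,0,0,0,0,0,0,0,0,0])

```text
time_s: 4.4
ee_pos: [498.1, -42.5, 186.6]
ee_rot: [-179.8, 27.9, 165.1]
force: [0.5, -0.6, -0.4]
gripper_width: 0.4
gripper_force: 0.0
```

```bash
python3 -c "
from h import *
go(T(Q,unit(-1,46.5+14+5)))"
```

```text
pos [498.1 -42.5 186.6] q [ -2.3   2.5 122.6 -12.9  28.2 -67.4] F [ 0.5 -0.6 -0.4] t 4.4 width 0.4
turn rad [ 0.    -0.001  0.007] shift cm in current tool [-0.44 -0.53  5.52] in target tool [-0.43 -0.52  5.52]
```

>>> step_arm(plan=[-0.22,-0.26,1.3,0,0,0.004,-0.22,-0.26,1.3,0,0,0.003,0,0,1.3,0,0,0,0,0,1.2,0,0,0,0,0,0,0,0,0])

```text
time_s: 4.82
ee_pos: [523.2, -54.5, 141.9]
ee_rot: [-180.0, 27.7, 164.7]
force: [0.2, -1.2, -0.3]
gripper_width: 0.8
gripper_force: 0.0
```

>>> step_arm(plan=[0,0,0,0,0,0,0,0,0,0,0,0])

```text
time_s: 4.98
ee_pos: [523.8, -54.6, 144.4]
ee_rot: [180.0, 28.0, 164.7]
force: [0.5, -0.9, 0.6]
gripper_width: 0.3
gripper_force: 0.0
```

```bash
python3 -c "
from h import *
go(T(Q,unit(-1,46.5+14)))"
```

```text
pos [523.8 -54.6 144.4] q [ -4.    8.3 123.7 -14.7  21.2 -66.2] F [ 0.5 -0.9  0.6] t 4.9833 width 0.3
turn rad [ 0.001 -0.     0.001] shift cm in current tool [ 0.06 -0.04  0.98] in target tool [ 0.06 -0.04  0.98]
```

>>> step_arm(plan=[0.03,-0.02,0.2,0,0,0,0.03,-0.02,0.2,0,0,0,0,0,0.2,0,0,0,0,0,0.2,0,0,0,0,0,0,0,0,0])

```text
time_s: 5.4
ee_pos: [527.0, -56.2, 136.7]
ee_rot: [180.0, 28.0, 164.7]
force: [-2.3, 0.6, 5.2]
gripper_width: 0.4
gripper_force: 2.3
```

>>> step_arm(plan=[0,0,0.05,0,0,0,0,0,0.05,0,0,0,0,0,0.05,0,0,0,0,0,0.05,0,0,0,0,0,0,0,0,0])

```text
time_s: 5.82
ee_pos: [527.9, -56.4, 135.3]
ee_rot: [180.0, 28.0, 164.7]
force: [-3.9, 0.6, 6.7]
gripper_width: 0.5
gripper_force: 3.5
```

>>> step_arm(plan=[0,0,0.05,0,0,0,0,0,0.05,0,0,0,0,0,0.05,0,0,0,0,0,0.05,0,0,0,0,0,0,0,0,0])

```text
time_s: 6.23
ee_pos: [528.7, -56.6, 133.5]
ee_rot: [180.0, 28.0, 164.7]
force: [-3.9, 1.0, 6.4]
gripper_width: 0.5
gripper_force: 3.8
```

>>> step_arm(plan=[0,0,0.05,0,0,0,0,0,0.05,0,0,0,0,0,0.05,0,0,0,0,0,0.05,0,0,0,0,0,0,0,0,0])

```text
time_s: 6.65
ee_pos: [529.7, -56.9, 131.7]
ee_rot: [180.0, 28.0, 164.7]
force: [-4.2, 1.6, 7.3]
gripper_width: 0.1
gripper_force: 3.8
```

>>> step_arm(plan=[0,0,0.03,0,0,0,0,0,0.03,0,0,0,0,0,0.04,0,0,0,0,0,0,0,0,0])

```text
time_s: 6.98
ee_pos: [530.1, -57.0, 130.9]
ee_rot: [180.0, 28.0, 164.7]
force: [-5.1, 1.9, 7.7]
gripper_width: 0.3
gripper_force: 4.4
```

>>> step_arm(plan=[0,0,0.03,0,0,0,0,0,0.03,0,0,0,0,0,0.04,0,0,0,0,0,0,0,0,0])

```text
time_s: 7.32
ee_pos: [530.4, -57.1, 130.3]
ee_rot: [180.0, 28.0, 164.7]
force: [-6.4, 1.9, 10.2]
gripper_width: 0.3
gripper_force: 6.1
```

>>> step_arm(plan=[0,0,0.03,0,0,0,0,0,0.03,0,0,0,0,0,0,0,0,0])

```text
time_s: 7.57
ee_pos: [530.5, -57.1, 130.2]
ee_rot: [180.0, 28.0, 164.7]
force: [-9.8, 3.8, 14.3]
gripper_width: 0.6
gripper_force: 8.8
```

>>> step_arm(plan=[0,0,0.03,0,0,0,0,0,0.03,0,0,0,0,0,0,0,0,0])

```text
time_s: 7.82
ee_pos: [530.6, -57.2, 130.0]
ee_rot: [180.0, 28.0, 164.7]
force: [-12.4, 3.4, 19.1]
gripper_width: 0.4
gripper_force: 11.6
```

>>> step_arm(plan=[0,0,-0.3,0,0,0,0,0,-0.9,0,0,0,0,0,-1.5,0,0,0,0,0,-1.8,0,0,0,0,0,0,0,0,0])

```text
time_s: 8.23
ee_pos: [511.3, -51.6, 170.9]
ee_rot: [179.9, 28.2, 164.7]
force: [0.2, -0.2, 0.6]
gripper_width: 0.6
gripper_force: 0.0
```

>>> step_arm(plan=[0,0,0,0,0,0,0,0,0,0,0,0,0,0,0,0,0,0], hand=5.8)

```text
time_s: 8.48
ee_pos: [510.5, -51.8, 167.2]
ee_rot: [-180.0, 27.9, 164.7]
force: [0.0, -0.1, -0.9]
gripper_width: 18.1
gripper_force: 0.0
```

```bash
python3 fit.py | grep -A1 -E "head"; python3 - <<'E'
from h import *
k=(T(Q,unit(-1,0))-np.array([530.6,-57.2,130.0])); print('end-stop tip h,offsets',RT.T@k, )
pic('x',[T(Q,unit(-1,46.5)),T(Q,unit(-1,38))],'p2')
go([530.6,-57.2,130.0])
E
```

```text
scene head pred [309.3 244.2 285.3]
   obs [310.4 245.8 274. ] 238
--
top head pred [345.2 243.3 210.9]
   obs [345.7 242.9 171.5] 152
end-stop tip h,offsets [ 0.24496421  0.35051573 54.19156058]
pos [510.6 -51.8 167.4] q [ -3.7   5.2 123.  -13.   24.9 -67.9] F [ 0.7 -0.4  0.9] t 8.6833 width 33.4
turn rad [ 0.    -0.002  0.001] shift cm in current tool [-0.08  0.01  4.27] in target tool [-0.07  0.01  4.27]
```

View pics/p2.png

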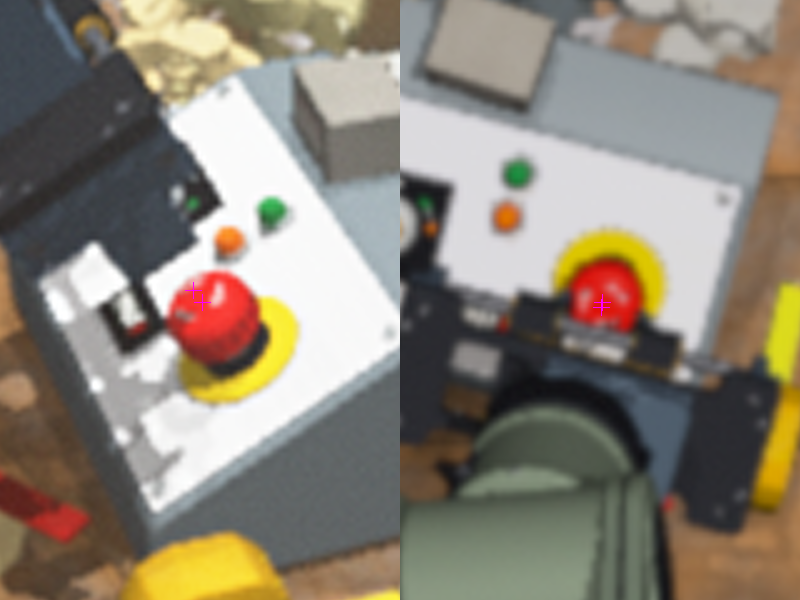

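>>> step_arm(plan=[-0.03,0,1.6,0,0,0,-0.03,0,1.6,0,0,0,0,0,1.2,0,0,0,0,0,0.8,0,0,0,0,0,0.4,0,0,0])

```text
time_s: 9.1
ee_pos: [536.5, -58.9, 117.6]
ee_rot: [-180.0, 27.8, 164.7]
force: [-1.0, -0.5, -0.9]
gripper_width: 57.8
gripper_force: 0.0
```

>>> step_arm(plan=[0,0,0.4,0,0,0,0,0,0.4,0,0,0,0,0,0,0,0,0,0,0,0,0,0,0])

```text
time_s: 9.43
ee_pos: [540.2, -59.8, 112.1]
ee_rot: [180.0, 28.0, 164.7]
force: [1.1, 0.0, -0.5]
gripper_width: 58.4
gripper_force: 0.0
```

```bash
python3 -c "
from h import *
go(T(Q,unit(-1,32.7)))"
```

```text
pos [540.2 -59.8 112.1] q [ -4.6  12.6 124.4 -18.1  16.3 -63. ] F [ 1.1  0.  -0.5] t 9.4333 width 58.4
turn rad [ 0.    -0.     0.001] shift cm in current tool [0.07 0.03 0.1 ] in target tool [0.07 0.03 0.1 ]
```

>>> step_arm(plan=[0.06,0,0.05,0,0,0,0,0,0,0,0,0,0,0,0,0,0,0,0,0,0,0,0,0,0,0,0,0,0,0], hand=3.2, newtons=15)

```text
time_s: 9.85
ee_pos: [540.4, -58.9, 111.8]
ee_rot: [179.9, 28.1, 164.7]
force: [-0.1, 5.4, 1.3]
gripper_width: 39.3
gripper_force: 15.0
```

>>> step_arm(plan=[0,0,0,0,0,0,0,0,0,0,0,0])

```text
time_s: 10.02
ee_pos: [540.4, -58.9, 111.8]
ee_rot: [179.9, 28.1, 164.7]
force: [-0.3, 6.7, 2.2]
gripper_width: 39.6
gripper_force: 15.0
```

>>> step_arm(plan=[0,0.08,0,0,0,0,0,0,0,0,0,0.1,0,0,0,0,0,0.1,0,0,0,0,0,0.1,0,0,0,0,0,0.1])

```text
time_s: 10.43
ee_pos: [540.1, -58.9, 111.6]
ee_rot: [168.2, 25.6, 138.8]
force: [-1.6, 1.9, 4.5]
gripper_width: 39.2
gripper_force: 15.0
```

>>> step_arm(plan=[0,0,0,0,0,0.1,0,0,0,0,0,0.1,0,0,0,0,0,0.1,0,0,0,0,0,0.06,0,0,0,0,0,0])

```text
time_s: 10.85
ee_pos: [539.9, -58.9, 111.6]
ee_rot: [159.9, 19.9, 117.6]
force: [-3.3, 3.8, 4.1]
gripper_width: 39.2
gripper_force: 15.0
```

```bash
python3 -c "
from h import *
go(T(Q,unit(-1,32.7)));print(sensors.state()['torque'],sensors.state()['gripper_width'])"
```

```text
pos [539.9 -58.9 111.6] q [ -4.4  12.6 124.4 -18.5  16.2 -19. ] F [-3.3  3.8  4.1] t 10.85 width 39.2
turn rad [ 0.   -0.   -0.76] shift cm in current tool [-0.04 -0.03  0.08] in target tool [-0.   -0.05  0.08]
[0.10983374 0.55746988 0.1249955 ] 39.22465719281628
```

>>> step_arm(plan=[0,0,-0.12,0,0,0,0,0,-0.12,0,0,0,0,0,-0.12,0,0,0,0,0,-0.12,0,0,0,0,0,0,0,0,0])

```text
time_s: 11.27
ee_pos: [537.9, -58.4, 115.7]
ee_rot: [159.9, 19.9, 117.6]
force: [-2.9, 2.0, 5.4]
gripper_width: 39.5
gripper_force: 15.0
```

>>> step_arm(plan=[0,0,-0.05,0,0,0,0,0,0,0,0,0,0,0,0,0,0,0])

```text
time_s: 11.52
ee_pos: [537.7, -58.3, 115.9]
ee_rot: [159.9, 19.9, 117.6]
force: [-1.7, 2.6, 5.2]
gripper_width: 39.2
gripper_force: 15.0
```

>>> step_arm(plan=[0,0,0,0,0,0,0,0,0,0,0,0,0,0,0,0,0,0], hand=5.8)

```text
time_s: 11.77
ee_pos: [537.7, -58.4, 115.5]
ee_rot: [159.9, 19.8, 117.6]
force: [-0.1, -0.3, 0.2]
gripper_width: 56.4
gripper_force: 0.0
```

>>> step_arm(plan=[0,0,-1.5,0,0,0,0,0,-2.5,0,0,0,0,0,-2.5,0,0,0,0,0,-1.5,0,0,0,0,0,0,0,0,0])

```text
time_s: 12.18
ee_pos: [502.3, -48.4, 189.5]
ee_rot: [159.6, 20.0, 117.5]
force: [-0.3, 0.3, -0.1]
gripper_width: 58.1
gripper_force: 0.0
```

>>> step_arm(plan=[0,0,0,0,0,-0.12,0,0,0,0,0,-0.12,0,0,0,0,0,-0.12,0,0,0,0,0,-0.12,0,0,0,0,0,-0.12])

```text
time_s: 12.6
ee_pos: [501.5, -48.6, 185.2]
ee_rot: [175.4, 27.5, 154.7]
force: [-0.1, 0.9, -0.1]
gripper_width: 58.0
gripper_force: 0.0
```

```bash
python3 fit.py | grep -A1 -E "head";python3 - <<'E'
from h import *
pic('x',[T(Q,unit(-1,38)),T(Q,unit(-1,46.5))],'p3')
go(T(Q,unit(1,110)))
E
```

```text
scene head pred [309.3 244.2 285.3]
   obs [308.8 243.8 278.5] 244
--
top head pred [345.2 243.3 210.9]
   obs [345.  244.  205.5] 186
pos [501.5 -48.5 185.6] q [ -3.3   3.  122.3 -12.1  27.9 -59.3] F [0.9 0.2 0.2] t 12.8 width 58.0
turn rad [-0.    -0.002 -0.162] shift cm in current tool [ 1.89 11.82  0.75] in target tool [-0.05 11.97  0.75]
```

View pics/p3.png

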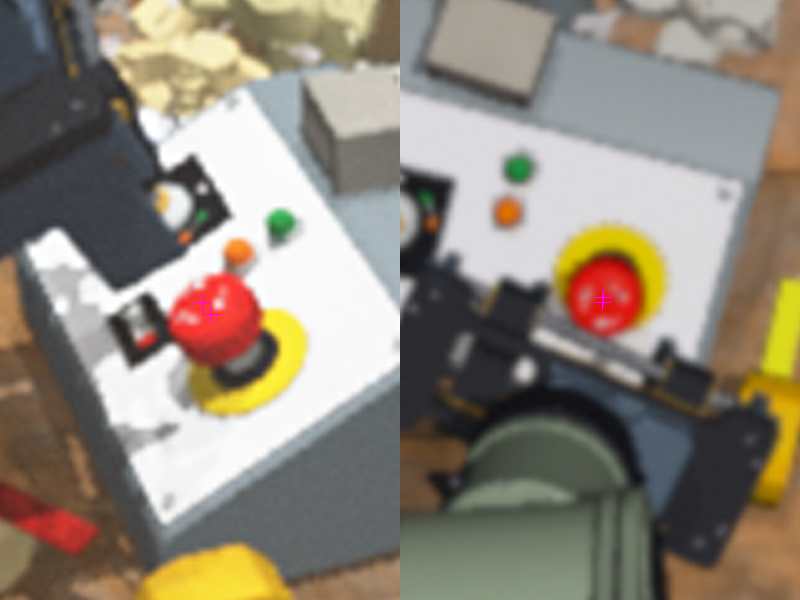

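>>> step_arm(plan=[0,0,0,0,0,-0.08,0,0,0,0,0,-0.08,0,2.4,0.1,0,0,0,0,2.4,0.1,0,0,0,0,2.4,0.1,0,0,0], hand=4)

```text
time_s: 13.22
ee_pos: [522.2, 21.1, 183.6]
ee_rot: [179.9, 28.0, 164.4]
force: [-0.4, 0.5, 0.6]
gripper_width: 40.2
gripper_force: 0.0
```

>>> step_arm(plan=[0,2.4,0.2,0,0,0,0,2.4,0.2,0,0,0,0,0,0,0,0,0,0,0,0,0,0,0,0,0,0,0,0,0])

```text
time_s: 13.63
ee_pos: [535.9, 66.1, 179.8]
ee_rot: [-180.0, 27.9, 164.6]
force: [-0.7, 0.7, 0.2]
gripper_width: 40.2
gripper_force: 0.0
```

```bash
python3 -c "
from h import *
go(T(Q,unit(1,70)))
P=[viewer.grab_frame('top'),viewer.grab_frame('scene')]
pic('x',[T(Q,unit(1,50)),T(Q,unit(1,38))],'p4')"
```

```text
pos [535.9  66.1 179.8] q [ 13.6   7.8 117.7 -25.2  32.2 -42.3] F [-0.7  0.7  0.2] t 13.6333 width 40.2
turn rad [-0.    -0.002  0.   ] shift cm in current tool [-0.08  0.01  4.11] in target tool [-0.07  0.01  4.11]
```

View pics/p4.png

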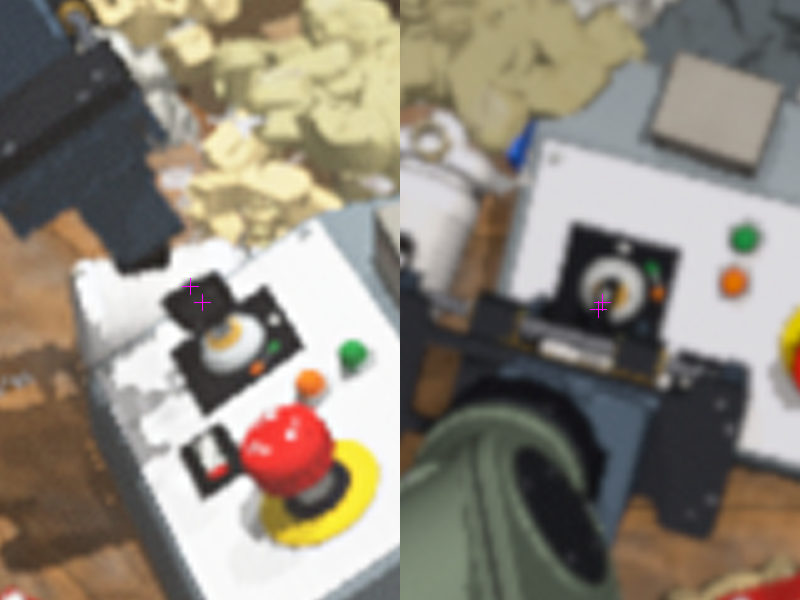

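>>> step_arm(plan=[-0.04,0,1.5,0,0,0,-0.04,0,1.5,0,0,0,0,0,1.5,0,0,0,0,0,0.5,0,0,0,0,0,0,0,0,0])

```text
time_s: 14.25
ee_pos: [559.2, 59.2, 135.4]
ee_rot: [-179.9, 27.8, 164.6]
force: [-0.1, -0.2, 0.2]
gripper_width: 40.0
gripper_force: 0.0
```

>>> step_arm(plan=[0,0,0.5,0,0,0,0,0,0.5,0,0,0,0,0,0.5,0,0,0,0,0,0,0,0,0,0,0,0,0,0,0])

```text
time_s: 14.67
ee_pos: [566.4, 58.2, 123.2]
ee_rot: [-180.0, 27.9, 164.7]
force: [-0.1, -0.5, -0.2]
gripper_width: 40.0
gripper_force: 0.0
```

```bash
python3 -c "
from h import *
go(T(Q,unit(1,33)))"
```

```text
pos [566.4  58.2 123.2] q [ 11.6  14.5 119.2 -31.1  24.2 -37. ] F [-0.1 -0.5 -0.2] t 14.6667 width 40.0
turn rad [ 0.    -0.001  0.001] shift cm in current tool [ 0.06 -0.04  1.33] in target tool [ 0.06 -0.04  1.33]
```

>>> step_arm(plan=[0.05,-0.04,0.4,0,0,0,0,0,0.4,0,0,0,0,0,0.3,0,0,0,0,0,0.2,0,0,0,0,0,0,0,0,0])

```text
time_s: 15.08
ee_pos: [571.8, 56.2, 111.0]
ee_rot: [-180.0, 27.9, 164.7]
force: [-1.2, -0.1, 0.4]
gripper_width: 40.2
gripper_force: 0.0
```

>>> step_arm(plan=[0,0,0,0,0,0,0,0,0,0,0,0,0,0,0,0,0,0,0,0,0,0,0,0,0,0,0,0,0,0], hand=0.5, newtons=12)

```text
time_s: 15.5
ee_pos: [572.1, 57.1, 111.8]
ee_rot: [179.9, 28.0, 164.6]
force: [-1.7, 10.4, -0.5]
gripper_width: 9.9
gripper_force: 11.9
```

>>> step_arm(plan=[0,0,0,0,0,0,0,0,0,0,0,0,0,0,0,0,0,0,0,0,0,0,0,0])

```text
time_s: 15.83
ee_pos: [572.0, 57.2, 111.7]
ee_rot: [179.9, 28.0, 164.7]
force: [-0.6, 5.4, -0.6]
gripper_width: 9.8
gripper_force: 12.0
```

```bash
python3 -c "
from h import *
go(T(Q,unit(1,33)));print(sensors.state()['torque'])"
```

```text
pos [572.   57.2 111.7] q [ 11.2  15.8 119.5 -32.8  22.6 -35.4] F [-0.6  5.4 -0.6] t 15.8333 width 9.8
turn rad [ 0.002 -0.     0.001] shift cm in current tool [ 0.02 -0.1   0.05] in target tool [ 0.02 -0.1   0.05]
[0.98288751 0.41323933 0.43277021]
```

>>> step_arm(plan=[0,0.08,0,0,0,0,0,0,0,0,0,0,0,0,0,0,0,0.1,0,0,0,0,0,0.1,0,0,0,0,0,0.1], newtons=30)

```text
time_s: 16.25
ee_pos: [571.9, 57.0, 111.7]
ee_rot: [171.0, 26.6, 145.1]
force: [-2.2, 2.7, 1.2]
gripper_width: 9.7
gripper_force: 30.0
```

>>> step_arm(plan=[0,0,0,0,0,0.1,0,0,0,0,0,0.1,0,0,0,0,0,0.1,0,0,0,0,0,0.1,0,0,0,0,0,0])

```text
time_s: 16.67
ee_pos: [571.6, 56.7, 111.6]
ee_rot: [161.2, 21.0, 121.0]
force: [-2.0, 1.1, 1.8]
gripper_width: 10.1
gripper_force: 30.0
```

```bash
python3 -c "
from h import *
go(T(Q,unit(1,33)));s=sensors.state();print(R.from_euler('xyz',s['ee_rot'],degrees=True).inv().apply([s['force'],s['torque']]).round(2))"
```

```text
pos [571.6  56.7 111.6] q [ 11.3  15.8 119.4 -32.9  22.8   4.9] F [-2.   1.1  1.8] t 16.6667 width 10.1
turn rad [-0.001 -0.001 -0.701] shift cm in current tool [-0.03 -0.02  0.05] in target tool [-0.01 -0.03  0.05]
[[ 1.16 -0.29 -2.62]
 [ 0.28  0.42 -0.05]]
```

Small forces; on to start, a hair past to meet the end stop.

>>> step_arm(plan=[0,0,0,0,0,0.1,0,0,0,0,0,0.1,0,0,0,0,0,0.1,0,0,0,0,0,0.1,0,0,0,0,0,0.1])

```text
time_s: 17.08
ee_pos: [571.1, 56.5, 111.3]
ee_rot: [153.8, 9.8, 93.6]
force: [-4.4, 1.2, 2.3]
gripper_width: 9.8
gripper_force: 30.0
```

>>> step_arm(plan=[0,0,0,0,0,0.1,0,0,0,0,0,0.1,0,0,0,0,0,0,0,0,0,0,0,0])

```text
time_s: 17.42
ee_pos: [570.9, 56.5, 111.2]
ee_rot: [152.5, 4.8, 83.5]
force: [-4.3, 2.1, 2.0]
gripper_width: 9.8
gripper_force: 30.0
```

```bash
python3 -c "
from h import *
go(T(Q,unit(1,33)));s=sensors.state();print(R.from_euler('xyz',s['ee_rot'],degrees=True).inv().apply([s['force'],s['torque']]).round(2))"
```

```text
pos [570.9  56.5 111.2] q [ 11.3  15.8 119.5 -33.   22.8  44.7] F [-4.3  2.1  2. ] t 17.4167 width 9.8
turn rad [-3.000e-03 -1.000e-03 -1.395e+00] shift cm in current tool [-0.01  0.08  0.05] in target tool [-0.08  0.01  0.05]
[[ 1.4  -3.06 -3.96]
 [ 0.73 -0.1  -0.27]]
```

>>> step_arm(plan=[0,0,0,0,0,0.02,0,0,0,0,0,0.02,0,0,0,0,0,0,0,0,0,0,0,0])

```text
time_s: 17.75
ee_pos: [570.8, 56.5, 111.2]
ee_rot: [152.4, 3.8, 81.6]
force: [-4.5, 2.1, 4.4]
gripper_width: 10.4
gripper_force: 30.3
```

```bash
python3 -c "
from h import *
go(T(Q,unit(1,33)));s=sensors.state();print(R.from_euler('xyz',s['ee_rot'],degrees=True).inv().apply([s['force'],s['torque']]).round(2))"
```

```text
pos [570.8  56.5 111.2] q [ 11.3  15.8 119.5 -33.1  22.8  46.9] F [-4.5  2.1  4.4] t 17.75 width 10.4
turn rad [-0.003 -0.    -1.432] shift cm in current tool [-0.    0.09  0.05] in target tool [-0.09  0.01  0.05]
[[ 1.12 -2.14 -6.19]
 [ 0.72  0.1  -1.02]]
```

>>> step_arm(plan=[0,0,0,0,0,0,0,0,0,0,0,0,0,0,0,0,0,0,0,0,0,0,0,0,0,0,0,0,0,0])

```text
time_s: 18.17
ee_pos: [570.9, 56.5, 111.2]
ee_rot: [152.4, 3.8, 81.6]
force: [-5.5, 2.1, 4.0]
gripper_width: 10.4
gripper_force: 30.3
```

>>> step_arm(plan=[0,0,0,0,0,0,0,0,0,0,0,0,0,0,0,0,0,0,0,0,0,0,0,0])

```text
time_s: 18.5
ee_pos: [570.8, 56.5, 111.2]
ee_rot: [152.4, 3.8, 81.6]
force: [-4.5, 0.9, 2.4]
gripper_width: 10.7
gripper_force: 30.3
```

>>> step_arm(plan=[0,0,0,0,0,0,0,0,0,0,0,0,0,0,0,0,0,0,0,0,0,0,0,0,0,0,0,0,0,0], hand=5)

```text
time_s: 18.92
ee_pos: [572.8, 57.3, 112.0]
ee_rot: [152.2, 3.5, 81.3]
force: [-0.2, 0.5, 0.2]
gripper_width: 40.7
gripper_force: 0.0
```

>>> step_arm(plan=[0,0,0,0,0,0,0,0,-0.5,0,0,0,0,0,-1,0,0,0,0,0,-1.5,0,0,0,0,0,-1.5,0,0,0])

```text
time_s: 19.33
ee_pos: [551.1, 62.9, 152.2]
ee_rot: [152.3, 3.5, 81.3]
force: [0.3, -0.4, 0.4]
gripper_width: 50.1
gripper_force: 0.0
```

>>> step_arm(plan=[0,0,-2,0,0,0,0,0,-2,0,0,0,0,0,-2,0,0,0,0,0,-2,0,0,0,0,0,0,0,0,0])

```text
time_s: 19.75
ee_pos: [516.0, 73.6, 226.7]
ee_rot: [151.8, 3.3, 81.4]
force: [0.5, -0.2, 0.6]
gripper_width: 49.8
gripper_force: 0.0
```

```bash
python3 fit.py | grep -A1 -E "head";python3 -c "
from h import *
go(T(Q,unit(1,150)))
pic('x',[T(Q,unit(1,50))],'p5')"
```

```text
scene head pred [309.3 244.2 285.3]
   obs [308.8 243.8 277.5] 241
--
top head pred [345.2 243.3 210.9]
   obs [345.  243.9 200. ] 183
pos [515.5  72.9 223.1] q [ 15.2   3.2 115.8 -22.5  38.5  37.9] F [ 0.5  0.3 -0.3] t 19.85 width 50.1
turn rad [ 0.003 -0.    -1.439] shift cm in current tool [-0.1  -0.08  0.94] in target tool [ 0.06 -0.11  0.94]
```

View pics/p5.png

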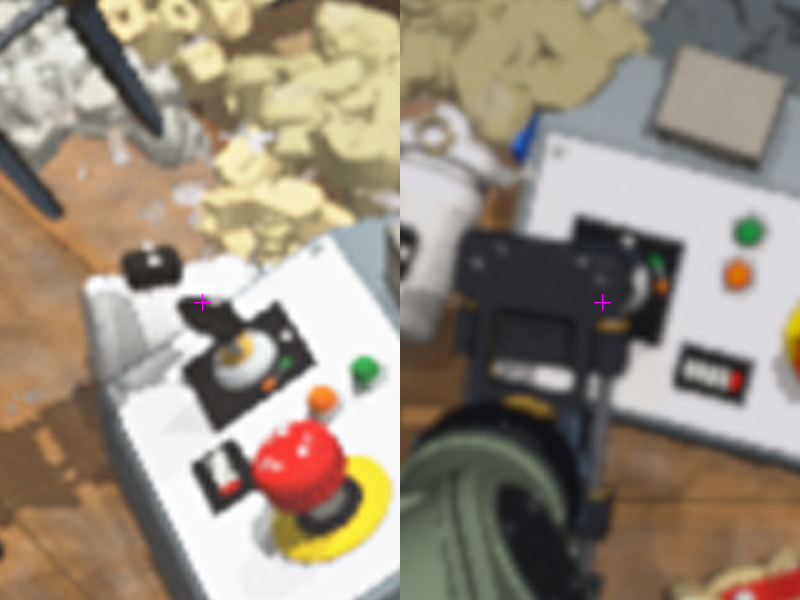

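```bash
python3 - <<'E'
from h import *
p=viewer.grab_frame('scene'); V=p['img'].max(2)
ux=np.array([c28,0,s28]);uy=np.array([0,1.,0])
for a in(0,.4,.6,.8,1.0,1.2,1.4):
    ax=ux*np.cos(a)-uy*np.sin(a); ay=ux*np.sin(a)+uy*np.cos(a)
    pts=np.array([proj(p,T(Q,unit(1,h)+ax*i*16+ay*j*5)) for h in(26,50) for i in(-1,1) for j in(-1,1)])
    h=cv2.convexHull(np.round(pts*8).astype(np.int32)); m=np.zeros((480*8,640*8),np.uint8); cv2.fillConvexPoly(m,h,1)
    m=cv2.resize(m.astype(np.float32),(640,480),interpolation=cv2.INTER_AREA)
    c=pts.mean(0); vv,uu=np.mgrid[:480,:640]; d=((V<75)&(abs(uu-c[0])<12)&(vv>c[1]-9)&(vv<c[1]+5)).astype(float)
    w=((abs(uu-c[0])<12)&(vv>c[1]-9)&(vv<c[1]+5))
    print(a,round(np.minimum(m,d)[w].sum()/np.maximum(m,d)[w].sum(),3))
E
```

```text
0 0.372
0.4 0.371
0.6 0.379
0.8 0.397
1.0 0.438
1.2 0.492
1.4 0.421
```

>>> step_arm(plan=[3,0,-1,0,0,0,3,0,-1,0,0,0,3,0,-1,0,0,0,3,0,-1,0,0,0,3,0,-1,0,0,0])

```text
time_s: 20.42
ee_pos: [515.3, 227.9, 255.9]
ee_rot: [152.3, 3.6, 81.3]
force: [0.2, -0.2, 0.1]
gripper_width: 49.9
gripper_force: 0.0
```

```bash
python3 - <<'E'
from h import *
ims=[]
ux=np.array([c28,0,s28]);uy=np.array([0,1.,0])
for n in('scene','top'):
    p=viewer.grab_frame(n); u=np.array(proj(p,T(Q,unit(1,30)))); x,y=int(u[0])-20,int(u[1])-25
    im=cv2.resize(p['img'][y:y+50,x:x+40,::-1],None,fx=10,fy=10,interpolation=cv2.INTER_CUBIC)
    for a,col in((0,(255,255,255)),(.8,(0,255,0)),(1.4,(0,128,255))):
        ax=ux*np.cos(a)-uy*np.sin(a)
        e=[(np.array(proj(p,T(Q,unit(1,50)+ax*i)))-[x,y])*10+4.5 for i in(-16,16)]
        cv2.line(im,*[tuple(map(int,q)) for q in e],col,1)
    ims.append(im)
cv2.imwrite('pics/p6.png',np.hstack(ims))
E
```

```text
(no output)
```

View pics/p6.png

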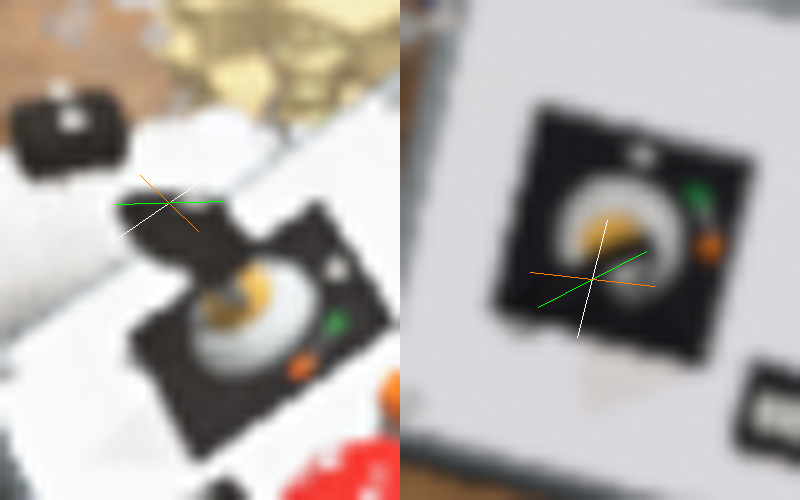

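The bow's edge in the scene view runs from about (118,205) to (222,200), along the green line for run. The top view shows the same, from (600,285) to (648,245). So the key is at run, the button stands out, and the robot is clear of everything.

```bash
python3 -c "
from h import *
print(env.job_done())"
```

```text
the job is handed in; nothing more can be done
None
```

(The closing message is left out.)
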